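Lock the sliding stop of a battery-pack jig

TASK

Close the end stop of the battery-pack jig: press the spring button on the side of the sliding square bar flush, feed it under the mouth of the sleeve, then push the bar on until the button clicks out into the slot on the sleeve. Be gentle: do not ram the button or jam your fingers against the sleeve, do not knock the battery block, and leave the other things on the bench where they are.

Things in the scene. Friction and masses are not known exactly. Their poses are not given: they have to be found in the camera images.
- jig: Fixed steel jig; origin on the bench under the middle of the sleeve's mouth, z up. Base plate 8 mm thick, x -185 to +45, y -150 to +170 mm. The aluminium bar slides into the sleeve along +y, its axis at x 0, 75 mm above the bench; button and slot are on the +x side, the battery block on the -x side. Before the mouth (y below 0) the bar has open air on both sides.
- sleeve: Origin: centre of the mouth of the painted square sleeve, on the bar's axis, 75 mm above the bench; axes as jig. The sleeve is 40 x 40 mm outside, wall 3 mm, 140 mm long from here along +y, with 2 mm of play to the bar on every side. Its edge is square: it stops a button that stands out more than 2 mm.
- window (a point): Point on the sleeve's +x face, 51 mm past the mouth. A steel keeper plate 82 mm long, set into a window here, is clamped anywhere within 8 mm before or behind this point along y. The slot in its middle is 25.6 mm long, 14 mm high, cut right through; only the slot lets the button out. Where the keeper is clamped is not measured: look or feel for it. Axes as jig.
- battery: Origin: centre of the top of the battery block with yellow cell holders, fixed on the jig: 80 mm (x) by 200 mm (y), its top 80 mm above the bench, its near side 90 mm from the bar's axis. Axes as jig.
- button_face (a point): Centre of the outer face of the spring button, a square-ended steel tab 24 mm long (y) and 10 mm high on the bar's +x side. Released it stands 7 mm out of the bar, its face 22 mm from the bar's axis. It goes in straight wherever its face is pressed: a finger on its rear half only lets the front half pass under the sleeve's lip, the finger staying outside. Axes as jig.
- button (a joint): How far the button is pressed in, in m: 0 fully out, 0.007 flush with the bar's side, 0.009 at its stop. Spring force 3 N at 0, growing by 0.5 N per mm (6.5 N when flush). About 0.005 while the sleeve's lip holds it in.
- bar (a joint): How far the bar is pushed in along the jig's +y, in m; at 0 the button's middle is 45 mm before the mouth. The button drops into the slot somewhere between 0.087 and 0.105, as the keeper plate is clamped (see window), and then has only 1.6 mm of play: it blocks the bar. About 2 N of sliding friction; it stays where it is left.
- bar_end (a point): On the bar's axis at its outer end, 240 mm before the mouth when bar is 0. The bar is 30 x 30 mm square, plain between button and end: it can be gripped across from above. It moves along y only and does not give sideways. An 8 mm end-stop plate beyond this point reaches 165 mm to -x, 45 to 95 mm above the bench. Axes as jig.
- strip_roll: Bystander: a flat coil of nickel strip, ring 68 mm across, 12 mm high, lying on the bench; origin under its centre.
- screwdriver: Bystander: a screwdriver lying on the bench, its handle to its own -x.
- spare_holder: Bystander: a flat yellow spare cell holder 60 x 100 x 10 mm lying on the bench; origin under its centre.

How it is judged:
On the way, in this order (a step that is already met when the one before it is completed fails the run):
1. the fingers press the button flush in front of the sleeve (value of joint button above 0.0052 m and value of joint bar below 0.03 m and contact force between the fingers and button above 0.5 N), for 0.1 s.
2. the button is caught under the sleeve's lip, the fingers off it (value of joint button above 0.0035 m and value of joint bar between 0.034 and 0.086 m and contact force between the fingers and button below 0.1 N), for 0.1 s.
At the end, for the whole second after the job is handed in: The button stands out in the slot (pressed in by less than 1.5 mm) with the bar at 84 to 108 mm of travel (wherever the slot is) and at rest, and the gripper has let go (value of joint button below 0.0015 m and value of joint bar between 0.084 and 0.108 m and velocity of joint bar between -0.005 and 0.005 m/s); the robot touches nothing.
It fails at once if the button rammed against the sleeve with more than 25 N (contact force between button and sleeve above 25 N).
It fails at once if the fingers jammed against the sleeve with more than 30 N (contact force between the fingers and sleeve above 30 N).
It fails at once if the battery block knocked with more than 10 N (contact force between any of the fingers, the arm and battery above 10 N).
It fails at once if a bystander moved more than 3 cm (distance of any of strip_roll, screwdriver, spare_holder from where it was at the start of the episode above 0.03 m).
It also fails if it takes over 64 s, if anything falls off the work surface, if the arm or the gripper's body presses on something with over 40 N, if the wrist force passes 120 N, or if a joint passes its speed limit or range.

ROBOT

A 6-joint arm with a two-finger parallel gripper is mounted at the origin on the work surface. World frame = base frame: x ahead of the robot, y to its left, z up, the work surface at z = 0. Lengths are in m, angles in rad, forces in N, time in s.
With the tool pointing down it reaches from about 0.3 to 0.95 m from the base axis. Payload 3.1 kg.
Tool frame: the origin (TCP) lies where the fingers leave the gripper's body, on its centre line; the fingertips stand ahead of it and the grasp point (between the pads) lies 54 mm ahead of it (bot.tips_ahead is the z of the fingertips in the tool frame, in m); z points along the fingers, y is the line along which they close (so a half turn about z gives the same grasp; the last joint's range is limited). The gripper opens to 85 mm and grips with 20 to 120 N. Pads are 22 mm wide; open, the fingers measure 114 mm over their backs; the gripper's body (76 mm by 85 mm) begins 54 mm behind the grasp point. The pads swing forward as they close: fully open they stand 13 mm farther back than shut.
Start: joints at [1.188, 0.308, 1.634, -0, 1.2, -0.07], TCP at [0.192, 0.595, 0.304] pointing down, gripper open.
Joint ranges: [-3.06, 3.06], [-0.79, 1.96], [0.05, 2.63], [-1.19, 4.34], [0.05, 2.64], [-2.94, 2.94]. Speed limits (rad/s): [2.79, 2.79, 3.14, 3.14, 3.14, 3.14].

INTERFACE

Orientations are given as [roll, pitch, yaw] about the fixed x, y, z axes, in that order (R = Rz(yaw) Ry(pitch) Rx(roll)).
In Python, from cell import monitor, camera, ticket, search_frame, outline_of, bot gives the robot as it stands.
- The arm moves only by the shell command python3 -m handwheel 'ROWS' [FORCE]. ROWS is text: rows parted by semicolons, each of 7 numbers parted by spaces: the turn, a rotation vector about the tool's x, y, z in degrees, then the shift along the tool's x, y, z in cm, then the finger opening in cm, from 0 to 8.54. A call has 1 to 20 rows; each row is the pose to reach, as a shift and turn from the pose commanded when the call began, along the tool's axes at that moment; what a row does not reach only later rows make up. A row lasts 1/10 s, in which the tool goes at most 50 mm and 8.59 degrees, less where a joint would pass 70% of its speed; a pose out of reach is approached as far as the arm can. A call with a gripper value outside its range is refused whole. The fingers move at their own pace and stop on an object; FORCE is the grip in N (left out, the last holds). Time passes only in rows, so rows that repeat a pose let the fingers close. It gives the time, the measured TCP pose, the force, the opening and the grip force at its end, in the units of the state.
- monitor.observe(): the state, without advancing time (a new reading comes with each control period).
- camera(name): name is "scene" or "top"; returns a dict with "image" (384x512x3 uint8, red, green, blue), "fx", "fy", "cx", "cy" (pixels), "k1" (the pictures are not rectified: a ray, as slopes to the right and down, at radius r is drawn at 1 + k1 r^2 times it, then the intrinsics apply), "eye" and "rotation" of the camera in the world. Camera axes: x right, y down, z forward; pixel columns grow to the right and rows downward; lengths in m; the calibration is good to about 2 mm. A picture is of the moment at which its call begins. There is no depth.
- ticket.job_done(): hands the job in; it is judged then, once.
Trained networks look in a picture, given as the dict that the camera call returned (one of the last four; its "shot" number tells which), for a name from the list of things; names that differ only in an ending like _2 or _b are one class to them, and where a whole thing is asked for, a point or a joint stands for the part that bears it (a point fixed in the world has none). Each returns a list of dicts, best first, with "confidence" (0 to 1); they miss things now and then, are a little off and sometimes report something else, mostly with a low value. They report only what shows in the picture. A call takes as long as a camera call.
- search_frame(picture, label): "pixel" ([column, row] in pixels, amid what is visible of it).
- outline_of(picture, label): "region" (384x512 bool, what is visible of it) and "pixel" ([column, row] in pixels, amid what is visible of it).
The state is a dict: "clock": time; "q": joint angles; "joint_vel": joint speeds; "effort": joint torques, N m; "ee_pos": TCP position; "orientation": TCP orientation; "contact_force": force on the tool from outside, world axes, zero at the start; "torque": the same for the moment, N m; "opening": opening from 0.0 (shut) to 1.0 (fully open); "finger_force": force on a finger pad.
Only numpy, scipy, OpenCV 4.12 (cv2) and the standard library are available. Lean on these libraries where they do the work, as an engineer would, in place of code of your own. Each camera call takes 0.05 s, during which the arm holds its last target. There are 200 camera calls.

## Working session

There is one attempt and no reset: what is moved stays moved. The work goes in short steps, Python scripts to look and compute and a shell command to move; the robot and the scene stay as the last step left them, time stands still between calls to the robot, and variables do not carry over. Pictures are saved under pics/ and viewed, at most 10 in all, crops included, and the job is handed in when it is done.

```bash
ls; mkdir -p pics
cat > h.py <<'E'
import numpy as np, cv2
from cell import monitor, camera, ticket, search_frame, outline_of, bot
def ray(c,p):
    K=np.array([[c["fx"],0,c["cx"]],[0,c["fy"],c["cy"]],[0,0,1.]])
    d=np.array([(p[0]-c["cx"])/c["fx"],(p[1]-c["cy"])/c["fy"]]);u=d.copy()
    for _ in range(20): u=d/(1+c["k1"]*(u@u))
    return np.array(c["rotation"])@np.array([u[0],u[1],1.])
def at_z(c,p,z):
    r=ray(c,p);e=np.array(c["eye"]);return e+r*(z-e[2])/r[2]
def proj(c,P):
    v=np.array(c["rotation"]).T@(np.array(P)-np.array(c["eye"]));u=v[:2]/v[2];u=u*(1+c["k1"]*(u@u))
    return [c["fx"]*u[0]+c["cx"],c["fy"]*u[1]+c["cy"]]
def save(c,n): cv2.imwrite("pics/"+n,c["image"][:,:,::-1])
E
python3 - <<'E'
from h import *
np.set_printoptions(precision=4,suppress=True)
ims=[]
for n in("scene","top"):
    c=camera(n);ims.append(c["image"]);print(n,c["eye"],np.array(c["rotation"]).tolist(),c["fx"],c["k1"])
    for l in("jig","sleeve","battery","button_face","bar_end","window","strip_roll","screwdriver","spare_holder"):
        print(l,[(np.round(r["pixel"],1),round(r["confidence"],2)) for r in search_frame(c,l)[:2]])
    save(c,n+"0.png")
print(monitor.observe(),bot.tips_ahead)
E
```

```text
pics
scene [0.9853 0.1139 0.6557] [-2.518385168017553, 0.001293999999306239, 1.6570699462514231] 365.59053337947137 -0.07125059739568272
jig [(array([237.5, 177.3]), 0.76)]
sleeve [(array([251.6, 202.5]), 0.97)]
battery [(array([240.1, 150.9]), 0.69)]
button_face [(array([199.5, 186.5]), 0.37)]
bar_end []
window [(array([234.1, 179.8]), 0.68)]
strip_roll [(array([250. , 247.4]), 0.77)]
screwdriver [(array([125.3, 225.3]), 0.62), (array([159.2, 160.6]), 0.47)]
spare_holder [(array([347. , 234.2]), 0.96)]
top [0.546  0.0793 0.7863] [-3.1195845273321625, 0.018290165690921567, -1.5988617767257087] 357.46495486467984 -0.07466763431665284
jig [(array([293.1, 232.1]), 0.67)]
sleeve [(array([267.1, 187.2]), 0.68)]
battery [(array([287.5, 265.4]), 0.78)]
button_face []
bar_end [(array([384.1, 229.9]), 0.69)]
window [(array([289.2, 231.8]), 0.85)]
strip_roll [(array([270. , 141.1]), 0.77)]
screwdriver [(array([384.2, 167.8]), 0.97)]
spare_holder [(array([177.9, 187.4]), 0.73)]
{'clock': 1.0, 'q': array([ 1.1883,  0.3081,  1.6338, -0.    ,  1.1997, -0.0697]), 'joint_vel': array([-0.0005,  0.0002, -0.0001,  0.    ,  0.0009,  0.0005]), 'effort': array([  0.0001, -41.5301, -27.7091,  -0.0001,   0.0008,   0.    ]), 'ee_pos': array([0.1924, 0.5947, 0.3039]), 'orientation': array([3.1416, 0.    , 2.8288]), 'contact_force': array([0.9312, 0.1682, 0.2152]), 'torque': array([0.0008, 0.0396, 0.0046]), 'finger_force': 0.0, 'opening': 0.9989573324127105} 0.0726
```

View pics/scene0.png

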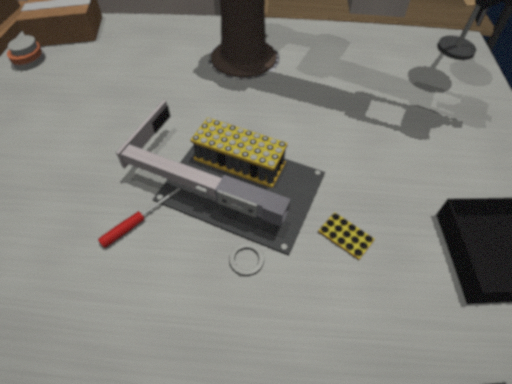

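View pics/top0.png

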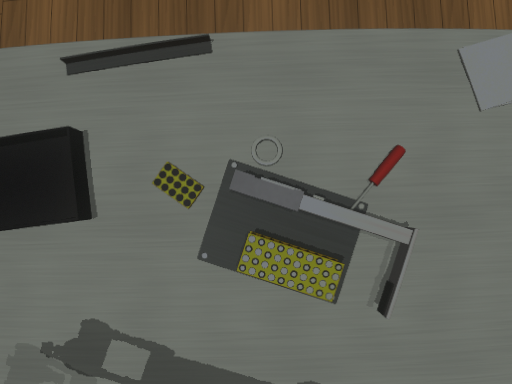

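The scene view shows the sleeve at about (252,200), the bar running to (125,155) and the button near (203,187). The top view shows the sleeve from (235,180) to (302,200) and the bar end at (411,235). I'll fit the jig pose next.

```bash
python3 - <<'E'
s=open('h.py').read()
s=s.replace("def ray(","from scipy.spatial.transform import Rotation as Ro\ndef Rm(c): return Ro.from_euler('xyz',c['rotation']).as_matrix()\ndef ray(").replace('np.array(c["rotation"])','Rm(c)')
open('h.py','w').write(s)
E
python3 - <<'E'
from h import *
t=camera("top");s=camera("scene")
a=cv2.resize(t["image"][150:270,215:425],None,fx=3.8,fy=3.8,interpolation=cv2.INTER_CUBIC)[:,:,::-1]
cv2.imwrite("pics/t1.png",a)
a=cv2.resize(s["image"][100:250,110:300],None,fx=4,fy=4,interpolation=cv2.INTER_CUBIC)[:,:,::-1]
cv2.imwrite("pics/s1.png",a)
# axis estimate from top: sleeve/bar
for p,z in(((302,200),.095),((235,180),.095),((411,235),.09),((203.5,255.5),0.008),((234,163),.008)): print(p,at_z(t,p,z).round(4))
for l in("sleeve","battery","button_face","bar"):
    for n,c in(("t",t),("s",s)):
        r=outline_of(c,l)
        for q in r[:1]:
            k=cv2.minAreaRect(np.argwhere(q["region"])[:,::-1].astype(np.float32)); print(l,n,q["confidence"],cv2.boxPoints(k).round(1).tolist())
E
```

```text
(302, 200) [0.5609 0.0055 0.095 ]
(235, 180) [0.6034 0.134  0.095 ]
(411, 235) [ 0.4864 -0.207   0.09  ]
(203.5, 255.5) [0.4476 0.2144 0.008 ]
(234, 163) [0.6479 0.1422 0.008 ]
sleeve t 0.71 [[227.60000610351562, 189.8000030517578], [234.39999389648438, 167.10000610351562], [305.0, 188.3000030517578], [298.20001220703125, 211.0]]
sleeve s 0.79 [[211.39999389648438, 200.89999389648438], [221.1999969482422, 173.6999969482422], [291.3999938964844, 198.89999389648438], [281.6000061035156, 226.1999969482422]]
battery t 0.68 [[350.5, 202.3000030517578], [396.8999938964844, 143.0], [405.6000061035156, 149.8000030517578], [359.20001220703125, 209.10000610351562]]
battery s 0.55 [[183.89999389648438, 156.10000610351562], [199.89999389648438, 111.0999984741211], [291.79998779296875, 143.8000030517578], [275.79998779296875, 188.8000030517578]]
button_face s 0.62 [[195.0, 189.39999389648438], [196.89999389648438, 184.8000030517578], [207.8000030517578, 189.10000610351562], [205.89999389648438, 193.8000030517578]]
bar t 0.88 [[274.6000061035156, 279.5], [304.6000061035156, 190.5], [419.5, 229.1999969482422], [389.5, 318.20001220703125]]
bar s 0.82 [[105.0999984741211, 141.39999389648438], [164.5, 98.9000015258789], [237.60000610351562, 201.1999969482422], [178.10000610351562, 243.60000610351562]]
```

View pics/t1.png

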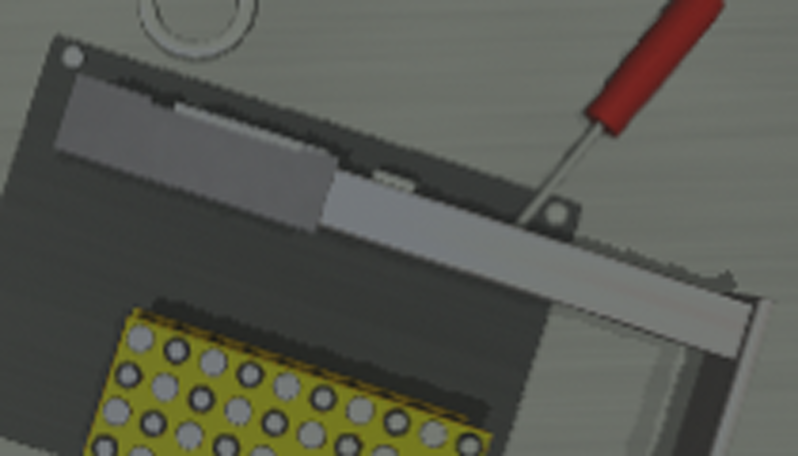

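View pics/s1.png

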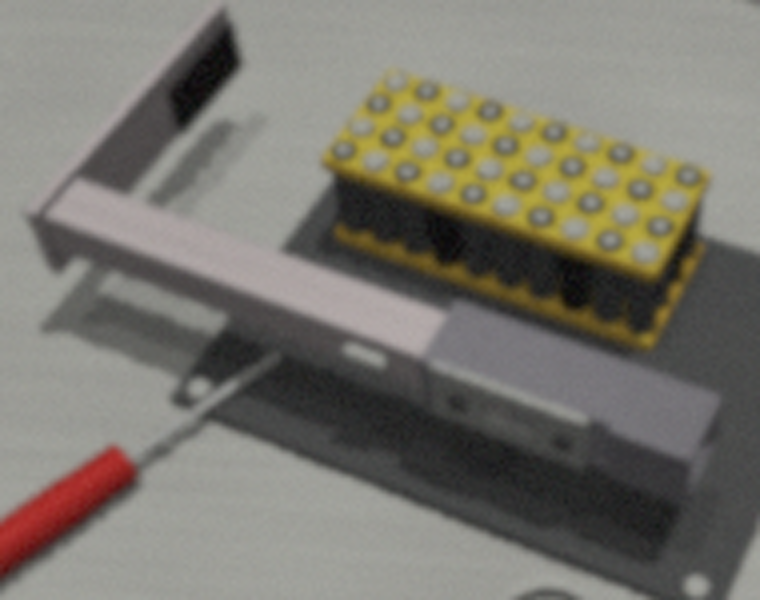

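The crops show the sleeve's top corners, the bar end and the button (scene crop (365,355)) clearly. Next is a least-squares fit of the jig pose.

```bash
cat > fit.py <<'E'
from h import *
from scipy.optimize import least_squares
t=camera("top");s=camera("scene")
T=[((338,158),(20,0,95)),((316,231),(-20,0,95)),((55,150),(-20,140,95)),((78,76),(20,140,95)),((752,305),(15,-240,90)),((736,358),(-15,-240,90)),((57,36),(45,170,8))]
S=[((449,303),(-20,0,95)),((427,348),(20,0,95)),((718,400),(-20,140,95)),((695,450),(20,140,95)),((365,355),(22,-45,75))]
obs=[(t,(np.array(p)+.5)/3.8-.5+[215,150],q) for p,q in T]+[(s,(np.array(p)+.5)/4-.5+[110,100],q) for p,q in S]
def W(v,q): c,n=np.cos(v[2]),np.sin(v[2]);q=np.array(q)/1000;return np.array([v[0]+c*q[0]-n*q[1],v[1]+n*q[0]+c*q[1],q[2]])
f=lambda v:np.concatenate([np.array(proj(c,W(v,q)))-p for c,p,q in obs])
r=least_squares(f,[.56,.005,-.32],loss="soft_l1");v=r.x
print(v,f(v).reshape(-1,2).round(1).tolist())
np.save("jig.npy",v)
E
cat > go.py <<'E'
# print tool shift (cm) & turn (deg) from current pose to a jig-frame grasp pose: args x y z_tcp (mm)
from h import *; import sys
v=np.load("jig.npy");q=np.array(list(map(float,sys.argv[1:4])))/1000
o=monitor.observe();R=Ro.from_euler('xyz',o["orientation"]);J=Ro.from_euler('z',v[2])
g=np.array([v[0],v[1],0])+J.apply(q)
G=Ro.from_matrix(np.array(J.as_matrix())@np.array([[0,1,0],[1,0,0],[0,0,-1.]]))
print("turn",np.degrees((R.inv()*G).as_rotvec()).round(2),"shift",(R.inv().apply(g-o["ee_pos"])*100).round(2))
p=J.inv().apply(o["ee_pos"]-[v[0],v[1],0])*1000
print("tcp in jig mm",p.round(1),"F jig",J.inv().apply(o["contact_force"]).round(1),"open mm",round(o["opening"]*85.4,1),"ff",round(float(o["finger_force"]),1),"t",round(o["clock"],2))
E
python3 fit.py; python3 go.py 0 -56 200
```

```text
[ 0.55925384  0.00976251 -0.33144369] [[-0.7, -0.2], [-1.0, 0.4], [-1.4, 0.1], [-1.2, -0.1], [5.8, 0.3], [5.6, 1.0], [-2.0, -0.1], [0.9, -0.8], [-3.0, 2.9], [0.3, -1.5], [-1.6, 2.4], [-7.2, 0.5]]
turn [ 0.    0.   91.07] shift [-52.8  -49.96  10.39]
tcp in jig mm [-537.3  433.7  303.9] F jig [ 0.1 -0.8 -0.1] open mm 85.6 ff 0.0 t 1.6
```

```bash
sed -i 's/,((427,348),(20,0,95))//; s/,((695,450),(20,140,95))//; s/W(v,q)))-p/W(v,(q[0],q[1]+(1000*v[3] if q[1]<-1 else 0),q[2])))-p/; s/\[.56,.005,-.32\],loss="soft_l1"/[.56,.005,-.32,.01]/' fit.py; python3 fit.py; python3 go.py 0 -46 200
```

```text
turn [ 0.    0.   91.07] shift [-52.82 -48.96  10.39]
tcp in jig mm [-537.3  433.7  303.9] F jig [ 0.1 -0.8 -0.1] open mm 85.6 ff 0.0 t 1.6  File "fit.py", line 8
    f=lambda v:np.concatenate([np.array(proj(c,W(v,(q[0],q[1]+(1000*v[3] if q[1]<-1 else 0),q[2])))-p for c,p,q in obs])
                                                                                                                      ^
SyntaxError: closing parenthesis ']' does not match opening parenthesis '('
```

```bash
sed -i 's/q\[2\])))-p/q[2]))))-p/' fit.py; python3 fit.py; python3 go.py 0 -46 200
```

```text
[ 0.55843665  0.0082038  -0.3422657   0.01390751] [[0.2, 0.2], [-0.3, 0.7], [-0.4, -0.3], [-0.1, -0.4], [-0.3, -0.2], [-0.7, 0.4], [-0.8, -0.5], [0.2, -1.2], [-0.7, -1.3], [-1.8, 2.2]]
turn [-0.    0.   91.69] shift [-52.74 -49.14  10.39]
tcp in jig mm [-541.7  429.6  303.9] F jig [-0.7  0.7 -0.6] open mm 85.7 ff 0.0 t 1.7
```

```bash
R="0 0 91.7 -52.7 -49.1 5.4 8.5"; python3 -m handwheel '0 0 91.7 -52.7 -49.1 7 8.5;0 0 91.7 -52.7 -49.1 7 8.5;0 0 91.7 -52.7 -49.1 7 8.5;0 0 91.7 -52.7 -49.1 7 8.5;0 0 91.7 -52.7 -49.1 7 8.5;0 0 91.7 -52.7 -49.1 7 8.5;0 0 91.7 -52.7 -49.1 7 8.5;0 0 91.7 -52.7 -49.1 7 8.5;0 0 91.7 -52.7 -49.1 7 8.5;0 0 91.7 -52.7 -49.1 7 8.5;0 0 91.7 -52.7 -49.1 7 8.5;0 0 91.7 -52.7 -49.1 7 8.5;0 0 91.7 -52.7 -49.1 7 8.5;0 0 91.7 -52.7 -49.1 7 8.5;0 0 91.7 -52.7 -49.1 7 8.5;0 0 91.7 -52.7 -49.1 7 8.5;0 0 91.7 -52.7 -49.1 7 8.5;0 0 91.7 -52.7 -49.1 7 8.5;0 0 91.7 -52.7 -49.1 7 8.5;0 0 91.7 -52.7 -49.1 7 8.5' 20; python3 go.py 0 -44 129
```

```text
clock: 3.7
ee_pos: [0.5423, -0.0335, 0.2341]
orientation: [3.142, -0.0, 1.23]
contact_force: [0.6, 1.0, -0.2]
opening: 0.996
finger_force: 0.0
turn [ 0.01 -0.01  0.09] shift [ 0.07  0.12 10.51]
tcp in jig mm [ -1.2 -44.7 234.1] F jig [ 0.2  1.1 -0.2] open mm 85.1 ff 0.0 t 3.7
```

```bash
python3 -m handwheel '0 0 0.1 0.1 0.1 4 8.5;0 0 0.1 0.1 0.1 8 7;0 0 0.1 0.1 0.1 10.6 6;0 0 0.1 0.1 0.1 10.6 6;0 0 0.1 0.1 0.1 10.6 6;0 0 0.1 0.1 0.1 10.6 6' ; python3 go.py 0 -44 129
python3 - <<'E'
from h import *
s=camera("scene");t=camera("top")
a=cv2.resize(s["image"][140:240,140:260],None,fx=5,fy=5,interpolation=cv2.INTER_CUBIC)[:,:,::-1]
cv2.imwrite("pics/s2.png",a)
v=np.load("jig.npy");J=Ro.from_euler('z',v[2])
for y in(-43,-31,-19,0): 
    p=proj(s,J.apply([.022,y/1000,.075])+[v[0],v[1],0]);print(y,((np.array(p)-[140,140])*5).round())
E
```

```text
clock: 4.3
ee_pos: [0.5456, -0.034, 0.1299]
orientation: [3.138, -0.001, 1.227]
contact_force: [1.2, -0.2, 0.1]
opening: 0.707
finger_force: 0.0
turn [ 0.22 -0.04 -0.08] shift [ 0.01 -0.2   0.09]
tcp in jig mm [  2.  -44.1 129.9] F jig [1.2 0.2 0.1] open mm 60.3 ff 0.0 t 4.3
-43 [269. 243.]
-31 [295. 253.]
-19 [322. 263.]
0 [365. 280.]
```

View pics/s2.png

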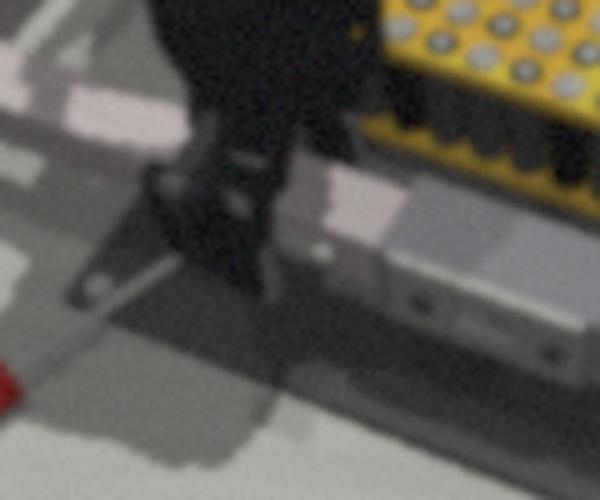

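The finger is at crop (275,270) and the button at (279–335, 253), and the mouth is at (385,280). The scene camera looks offset by a few pixels, so I'll refit with a nuisance offset for each camera and the button seen from above.

```bash
cat > fit2.py <<'E'
exec(open("fit.py").read().split("obs=")[0].replace('camera("top")','camera("top")'))
T+=[((373,172),(22,-57,80)),((415,186),(22,-33,80))][0:0]
T+=[((394,177),(22,-45,80))]
S=[((449,303),(-20,0,95)),((430,346),(20,0,95)),((430,388),(20,0,70)),((718,400),(-20,140,95)),((692,455),(20,140,95)),((365,355),(22,-45,75))][0:2]+[((718,400),(-20,140,95)),((365,355),(22,-45,75)),((343,347),(22,-57,75)),((388,360),(22,-33,75))]
obs=[(t,(np.array(p)+.5)/3.8-.5+[215,150],q,0) for p,q in T]+[(s,(np.array(p)+.5)/4-.5+[110,100],q,1) for p,q in S]
def W(v,q): c,n=np.cos(v[2]),np.sin(v[2]);q=np.array(q)/1000;return np.array([v[0]+c*q[0]-n*q[1],v[1]+n*q[0]+c*q[1],q[2]])
f=lambda v:np.concatenate([np.array(proj(c,W(v,(q[0],q[1]+(1000*v[3] if q[1]<-1 else 0),q[2]))))+v[4+2*i:6+2*i]-p for c,p,q,i in obs]+[v[4:]/1.5])
r=least_squares(f,[.56,.005,-.32,.01,0,0,0,0],x_scale=[.01,.01,.01,.01,1,1,1,1],loss="soft_l1");v=r.x
print(v.round(4));print(f(v).reshape(-1,2).round(1).tolist())
E
python3 fit2.py
```

```text
[ 0.5562  0.0093 -0.3416  0.014   0.8084 -0.9999  0.7925 -0.9543]
[[0.5, 0.4], [-0.1, 0.9], [-0.2, -0.1], [0.2, -0.2], [-0.0, -0.1], [-0.4, 0.5], [-0.5, -0.4], [0.2, -0.4], [1.7, -3.0], [-3.1, 1.1], [0.8, -3.2], [-0.3, 0.4], [-0.0, 0.4], [-0.7, 1.2], [0.5, -0.7], [0.5, -0.6]]
```

```bash
python3 -m handwheel '0 0 0 0 -0.1 0.1 4.6;0 0 0 0 -0.1 0.1 4.2;0 0 0 0 -0.1 0.1 4.2;0 0 0 0 -0.1 0.1 4.2' 20; python3 go.py -1 -44 127
```

```text
clock: 4.9
ee_pos: [0.544, -0.034, 0.1275]
orientation: [3.139, -0.0, 1.226]
contact_force: [1.6, -1.3, 2.1]
opening: 0.489
finger_force: 1.1
turn [ 0.14 -0.02 -0.12] shift [ 0.06 -0.16  0.05]
tcp in jig mm [  0.6 -44.6 127.5] F jig [ 1.9 -0.7  2.1] open mm 41.8 ff 1.1 t 4.9
```

```bash
python3 -m handwheel '0 0 0 0 0 0 3.8;0 0 0 0 0 0 3.4;0 0 0 0 0 0 3.2' 20; python3 go.py -1 -44 127;  python3 -m handwheel '0 0 0 0 0 0 2.8;0 0 0 0 0 0 2.8;0 0 0 0 0 0 2.8' 20; python3 go.py -1 -44 127
```

```text
clock: 5.2
ee_pos: [0.5442, -0.034, 0.1278]
orientation: [3.139, -0.0, 1.226]
contact_force: [3.8, -1.7, 4.7]
opening: 0.374
finger_force: 3.7
turn [ 0.14 -0.02 -0.12] shift [ 0.05 -0.17  0.08]
tcp in jig mm [  0.7 -44.6 127.8] F jig [ 4.1 -0.3  4.7] open mm 32.0 ff 3.7 t 5.2
clock: 5.5
ee_pos: [0.5433, -0.0337, 0.1278]
orientation: [3.142, -0.0, 1.227]
contact_force: [1.0, -1.1, 8.0]
opening: 0.352
finger_force: 21.4
turn [ 0.   -0.01 -0.11] shift [ 0.05 -0.08  0.08]
tcp in jig mm [ -0.2 -44.5 127.8] F jig [ 1.3 -0.7  8. ] open mm 30.1 ff 21.4 t 5.5
```

The opening is 30.1 mm, so the button is flush and the bar is gripped. Now I'll feed it in slowly.

```bash
python3 -m handwheel '0 0 0 0.3 0 0 2.8;0 0 0 0.6 0 0 2.8;0 0 0 0.8 0 0 2.8;0 0 0 1.0 0 0 2.8' 25; python3 go.py -1 -44 127;  python3 -m handwheel '0 0 0 0.2 0 0 2.8;0 0 0 0.4 0 0 2.8;0 0 0 0.6 0 0 2.8;0 0 0 0.8 0 0 2.8;0 0 0 0.8 0 0 2.8' 25; python3 go.py -1 -44 127
```

```text
clock: 5.9
ee_pos: [0.5465, -0.0246, 0.1278]
orientation: [-3.142, 0.001, 1.227]
contact_force: [0.8, -2.7, 8.1]
opening: 0.349
finger_force: 24.4
turn [-0.    0.03 -0.11] shift [-0.91 -0.08  0.08]
tcp in jig mm [ -0.2 -34.9 127.8] F jig [ 1.7 -2.3  8.1] open mm 29.8 ff 24.4 t 5.9
clock: 6.4
ee_pos: [0.5493, -0.0168, 0.1278]
orientation: [-3.142, 0.0, 1.227]
contact_force: [1.3, -1.3, 7.6]
opening: 0.346
finger_force: 24.4
turn [-0.    0.01 -0.1 ] shift [-1.74 -0.08  0.08]
tcp in jig mm [ -0.2 -26.6 127.8] F jig [ 1.7 -0.8  7.6] open mm 29.6 ff 24.4 t 6.4
```

```bash
python3 -m handwheel '0 0 0 0.2 0 0 2.8;0 0 0 0.4 0 0 2.8;0 0 0 0.4 0 0 2.8' 25; python3 go.py -1 -44 127;  python3 -m handwheel '0 0 0 0.2 0 0 2.8;0 0 0 0.4 0 0 2.8;0 0 0 0.6 0 0 2.8;0 0 0 0.6 0 0 2.8' 25; python3 go.py -1 -44 127
python3 - <<'E'
from h import *
s=camera("scene")
cv2.imwrite("pics/s3.png",cv2.resize(s["image"][140:240,140:260],None,fx=5,fy=5,interpolation=cv2.INTER_CUBIC)[:,:,::-1])
E
```

```text
clock: 6.7
ee_pos: [0.5506, -0.0131, 0.1278]
orientation: [-3.141, 0.0, 1.227]
contact_force: [0.9, -0.4, 7.6]
opening: 0.345
finger_force: 24.4
turn [-0.01  0.01 -0.11] shift [-2.14 -0.07  0.08]
tcp in jig mm [ -0.2 -22.6 127.8] F jig [ 1.  -0.1  7.6] open mm 29.4 ff 24.4 t 6.7
clock: 7.1
ee_pos: [0.5527, -0.0074, 0.1278]
orientation: [-3.142, 0.0, 1.227]
contact_force: [1.2, -1.4, 9.1]
opening: 0.349
finger_force: 24.4
turn [-0.    0.01 -0.1 ] shift [-2.74 -0.07  0.08]
tcp in jig mm [ -0.2 -16.6 127.8] F jig [ 1.6 -0.9  9.1] open mm 29.8 ff 24.4 t 7.1
```

View pics/s3.png

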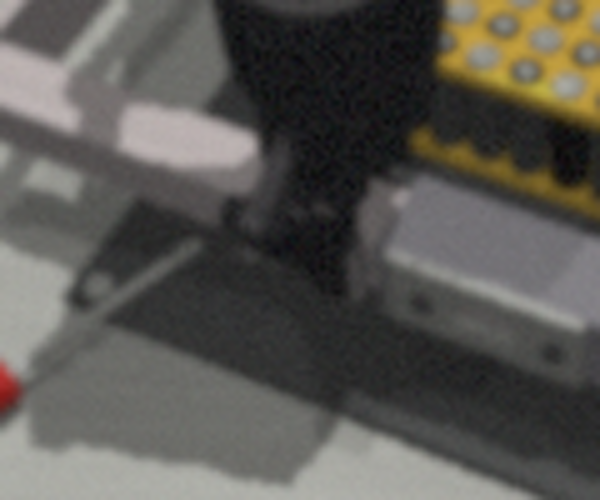

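The finger's edge at (355,270) is clear of the mouth at (385,280), and the button's front is under the lip. Releasing now.

```bash
python3 -m handwheel '0 0 0 0 0 0 3.6;0 0 0 0 0 0 4.5;0 0 0 0 0 0 6;0 0 0 0 0 0 6.5;0 0 0 0 0 0 6.5' 25; python3 go.py -1 -100 127;  python3 - <<'E'
from h import *
s=camera("scene")
cv2.imwrite("pics/s4.png",cv2.resize(s["image"][140:240,140:260],None,fx=5,fy=5,interpolation=cv2.INTER_CUBIC)[:,:,::-1])
E
```

```text
clock: 7.65
ee_pos: [0.5517, -0.0072, 0.1262]
orientation: [-3.14, 0.0, 1.227]
contact_force: [-0.7, -0.6, -0.4]
opening: 0.764
finger_force: 0.0
turn [-0.11  0.02 -0.11] shift [-8.32  0.03 -0.07]
tcp in jig mm [ -1.2 -16.8 126.2] F jig [-0.5 -0.8 -0.4] open mm 65.3 ff 0.0 t 7.65
```

View pics/s4.png

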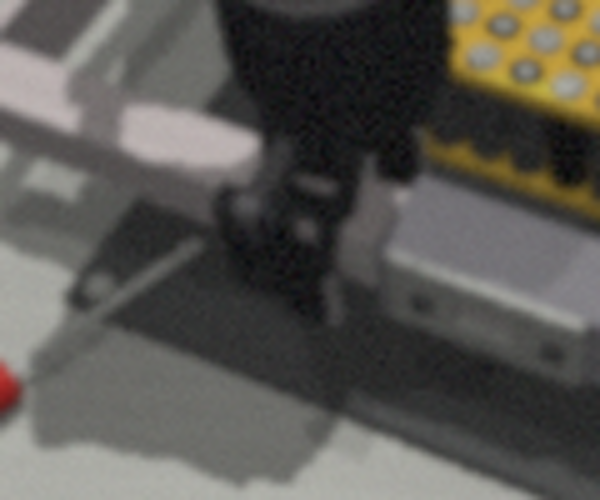

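The fingers are off the button; the area by the mouth (380,240) is hidden by the hand. I'll back along the bar and check.

```bash
python3 -m handwheel '0 0 0 -2 0 0 7;0 0 0 -5 0 0 7;0 0 0 -8 0 0 7;0 0 0 -8 0 0 7;0 0 0 -8 0 0 7' 20; python3 go.py 0 -97 127;  python3 - <<'E'
from h import *
s=camera("scene")
cv2.imwrite("pics/s5.png",cv2.resize(s["image"][140:240,140:260],None,fx=5,fy=5,interpolation=cv2.INTER_CUBIC)[:,:,::-1])
E
```

```text
clock: 8.2
ee_pos: [0.5253, -0.0831, 0.1268]
orientation: [-3.141, -0.0, 1.225]
contact_force: [-0.4, 0.7, -0.3]
opening: 0.818
finger_force: 0.0
turn [-0.01 -0.02 -0.21] shift [ 0.01  0.06 -0.02]
tcp in jig mm [ -0.6 -97.1 126.8] F jig [-0.6  0.5 -0.3] open mm 69.8 ff 0.0 t 8.2
```

View pics/s5.png

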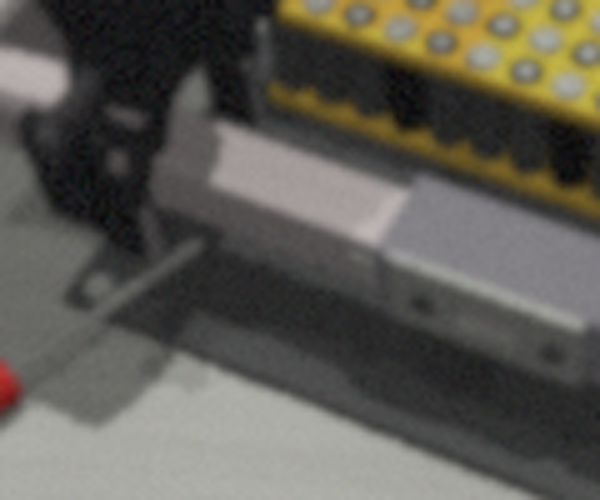

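The button is caught: its tail shows at about (355,258), right at the mouth, with the fingers off it. I'll grip the bar behind it and push.

```bash
python3 -m handwheel '0 0 0 0 0 0 5;0 0 0 0 0 0 3.5;0 0 0 0 0 0 2.8;0 0 0 0 0 0 2.8;0 0 0 0 0 0 2.8;0 0 0 0 0 0 2.8;0 0 0 0 0 0 2.8' 20; python3 go.py 0 -97 127; python3 -m handwheel '0 0 0 0.5 0 0 2.8;0 0 0 1 0 0 2.8;0 0 0 1.5 0 0 2.8;0 0 0 2 0 0 2.8;0 0 0 2.5 0 0 2.8;0 0 0 3 0 0 2.8;0 0 0 3.5 0 0 2.8;0 0 0 3.7 0 0 2.8;0 0 0 3.7 0 0 2.8' 20; python3 go.py 0 -97 127
```

```text
clock: 8.95
ee_pos: [0.5259, -0.0822, 0.127]
orientation: [3.141, -0.001, 1.227]
contact_force: [2.9, 4.4, -0.7]
opening: 0.348
finger_force: 22.4
turn [ 0.04 -0.06 -0.1 ] shift [-0.09  0.03 -0.  ]
tcp in jig mm [ -0.3 -96.1 127. ] F jig [ 1.3  5.2 -0.7] open mm 29.8 ff 22.4 t 8.95
clock: 9.85
ee_pos: [0.5379, -0.0487, 0.127]
orientation: [3.141, 0.002, 1.227]
contact_force: [-0.4, -4.2, 1.3]
opening: 0.345
finger_force: 22.6
turn [ 0.02  0.1  -0.07] shift [-3.65  0.03  0.  ]
tcp in jig mm [ -0.3 -60.5 127. ] F jig [ 1.  -4.1  1.3] open mm 29.5 ff 22.6 t 9.85
```

```bash
python3 -m handwheel '0 0 0 0.15 0 0 2.8;0 0 0 0.3 0 0 2.8;0 0 0 0.45 0 0 2.8;0 0 0 0.6 0 0 2.8;0 0 0 0.6 0 0 2.8' 20; python3 go.py 0 -97 127; python3 -m handwheel '0 0 0 0.1 0 0 2.8;0 0 0 0.2 0 0 2.8;0 0 0 0.2 0 0 2.8' 20; python3 go.py 0 -97 127;python3 -m handwheel '0 0 0 0.1 0 0 2.8;0 0 0 0.2 0 0 2.8;0 0 0 0.2 0 0 2.8' 20; python3 go.py 0 -97 127
```

```text
clock: 10.35
ee_pos: [0.5399, -0.043, 0.127]
orientation: [3.141, 0.001, 1.227]
contact_force: [-0.3, -4.8, 0.8]
opening: 0.345
finger_force: 22.6
turn [ 0.02  0.08 -0.08] shift [-4.26  0.03  0.  ]
tcp in jig mm [ -0.2 -54.4 127. ] F jig [ 1.3 -4.6  0.8] open mm 29.5 ff 22.6 t 10.35
clock: 10.65
ee_pos: [0.5406, -0.041, 0.127]
orientation: [3.141, 0.001, 1.227]
contact_force: [-0.3, -5.6, 0.1]
opening: 0.35
finger_force: 22.6
turn [ 0.02  0.07 -0.09] shift [-4.46  0.03  0.  ]
tcp in jig mm [ -0.2 -52.4 127. ] F jig [ 1.6 -5.3  0.1] open mm 29.8 ff 22.6 t 10.65
clock: 10.95
ee_pos: [0.5413, -0.0391, 0.127]
orientation: [3.141, 0.001, 1.227]
contact_force: [0.1, -5.4, 0.9]
opening: 0.35
finger_force: 22.6
turn [ 0.02  0.06 -0.09] shift [-4.67  0.03  0.  ]
tcp in jig mm [ -0.3 -50.3 127. ] F jig [ 1.9 -5.1  0.9] open mm 29.9 ff 22.6 t 10.95
```

```bash
for i in 1; do :; done; python3 -m handwheel '0 0 0 0.1 0 0 2.8;0 0 0 0.15 0 0 2.8;0 0 0 0.15 0 0 2.8' 20 >/dev/null; python3 go.py 0 -97 127|tail -1; python3 -m handwheel '0 0 0 0.1 0 0 2.8;0 0 0 0.15 0 0 2.8;0 0 0 0.15 0 0 2.8' 20 >/dev/null; python3 go.py 0 -97 127|tail -1
```

```text
tcp in jig mm [ -0.3 -48.7 127. ] F jig [ 0.9 -4.2  0.3] open mm 29.9 ff 22.6 t 11.25
tcp in jig mm [ -0.3 -47.2 127. ] F jig [ 0.9 -5.3  0.1] open mm 29.6 ff 22.6 t 11.55
```

```bash
python3 -m handwheel '0 0 0 0.1 0 0 2.8;0 0 0 0.15 0 0 2.8;0 0 0 0.15 0 0 2.8' 20 >/dev/null; python3 go.py 0 -97 127|tail -1; python3 -m handwheel '0 0 0 0.1 0 0 2.8;0 0 0 0.15 0 0 2.8;0 0 0 0.15 0 0 2.8' 20 >/dev/null; python3 go.py 0 -97 127|tail -1
```

```text
tcp in jig mm [ -0.2 -45.  127. ] F jig [ 2.3 -1.6  1.5] open mm 29.8 ff 22.7 t 11.85
tcp in jig mm [ -0.2 -43.7 127. ] F jig [ 2.1 -3.6  0.6] open mm 29.9 ff 22.7 t 12.15
```

```bash
python3 -m handwheel '0 0 0 0.05 0 0 2.8;0 0 0 0.1 0 0 2.8;0 0 0 0.1 0 0 2.8' 20 >/dev/null; python3 go.py 0 -97 127|tail -1;  python3 - <<'E'
from h import *
s=camera("scene")
cv2.imwrite("pics/s6.png",cv2.resize(s["image"][160:230,190:290],None,fx=7,fy=7,interpolation=cv2.INTER_CUBIC)[:,:,::-1])
E
```

```text
tcp in jig mm [ -0.3 -43.5 127. ] F jig [ 2.3 -6.4  1.3] open mm 29.5 ff 22.8 t 12.45
```

View pics/s6.png

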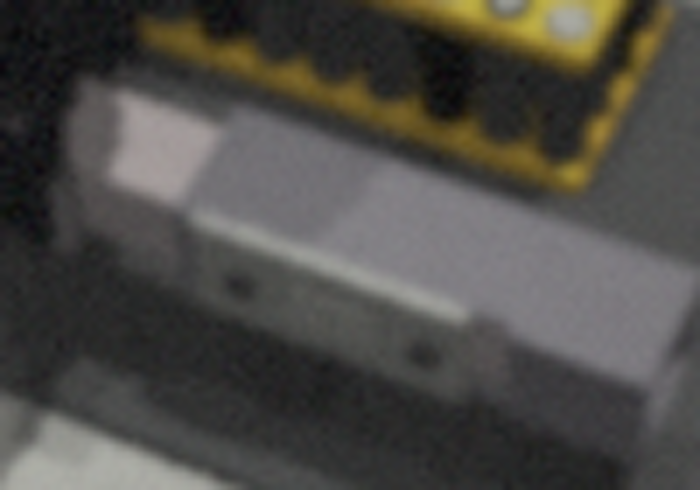

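The bar no longer moves when pushed: 1 mm commanded gave 0.2 mm, with the force rising. I'll tug back gently to confirm the latch.

```bash
python3 -m handwheel '0 0 0 -0.1 0 0 2.8;0 0 0 -0.2 0 0 2.8;0 0 0 -0.3 0 0 2.8;0 0 0 -0.3 0 0 2.8' 20 >/dev/null; python3 go.py 0 -97 127|tail -1; python3 -m handwheel '0 0 0 -0.1 0 0 2.8;0 0 0 -0.15 0 0 2.8;0 0 0 -0.15 0 0 2.8' 20 >/dev/null; python3 go.py 0 -97 127|tail -1
```

```text
tcp in jig mm [ -0.3 -45.  127. ] F jig [ 1.7  2.1 -0.4] open mm 30.1 ff 22.6 t 12.9
tcp in jig mm [ -0.2 -45.7 127. ] F jig [ 1.9  6.4 -0.7] open mm 29.6 ff 22.5 t 13.2
```

```bash
python3 -m handwheel '0 0 0 -0.1 0 0 2.8;0 0 0 -0.15 0 0 2.8;0 0 0 -0.15 0 0 2.8' 20 >/dev/null; python3 go.py 0 -97 127|tail -1; python3 -m handwheel '0 0 0 0.1 0 0 2.8;0 0 0 0.2 0 0 2.8;0 0 0 0.25 0 0 2.8;0 0 0 0.25 0 0 2.8' 20 >/dev/null; python3 go.py 0 -97 127|tail -1
```

```text
tcp in jig mm [ -0.3 -45.9 127. ] F jig [ 2.6 11.3 -1.7] open mm 29.3 ff 22.4 t 13.5
tcp in jig mm [ -0.2 -45.6 127. ] F jig [ 1.9  4.4 -0.8] open mm 30.3 ff 22.6 t 13.9
```

The bar is blocked both ways with about 2 mm of play, so the button has latched. Releasing and retreating.

```bash
python3 -m handwheel '0 0 0 0.15 0 0 2.8;0 0 0 0.15 0 0 4;0 0 0 0.15 0 0 6;0 0 0 0.15 0 0 8;0 0 0 0.15 0 0 8;0 0 0 0.15 0 -3 8;0 0 0 0.15 0 -7 8;0 0 0 0.15 0 -11 8;0 0 0 0.15 0 -12 8;0 0 0 0.15 0 -12 8;0 0 0 0.15 0 -12 8'
python3 - <<'E'
from h import *
s=camera("scene")
cv2.imwrite("pics/s7.png",cv2.resize(s["image"][100:250,90:290],None,fx=4,fy=4,interpolation=cv2.INTER_CUBIC)[:,:,::-1])
E
```

```text
clock: 15.0
ee_pos: [0.542, -0.0336, 0.2456]
orientation: [-3.139, 0.001, 1.227]
contact_force: [-0.6, -0.0, -0.6]
opening: 0.938
finger_force: 0.0
```

View pics/s7.png

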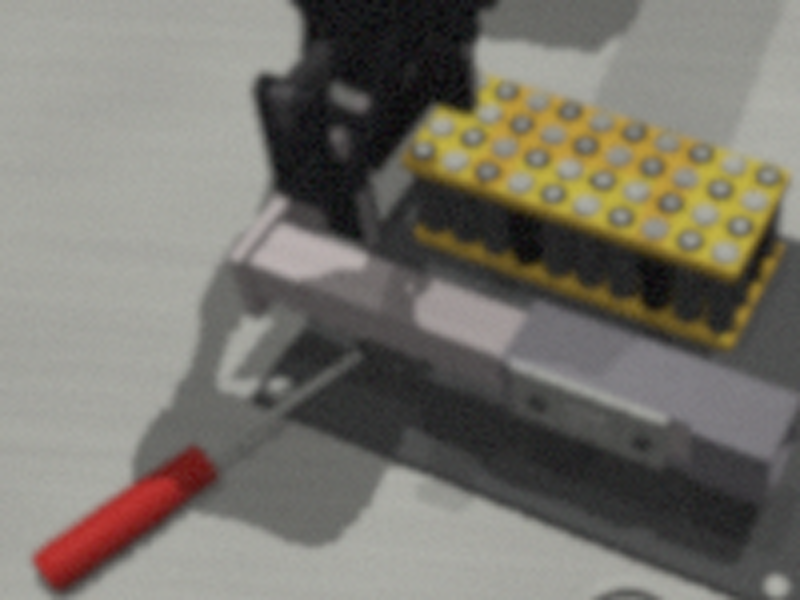

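The bar is in, with its end at (245,240). The hand is clear above it and the screwdriver hasn't moved.

```bash
python3 -c "
from cell import ticket; print(ticket.job_done())"
```

```text
the job is handed in; nothing more can be done
None
```

The job is handed in: the button was pressed flush and fed under the lip, then the bar was pushed to about 95 mm. There it held against a push and a pull, so I take the button to be in the slot. I never saw it directly, no verdict was shown, and the gripper let go and moved clear at 15 s.

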